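# Shut the sunken cock of the water-filter box

## Task

Shut off the water filter: slide the shutter on top of the filter box fully open, reach in through the guard slot and turn the sunken lever knob clockwise (from above) until it stops, holding it there for a moment with a firm but gentle push of about 13 N so that it is nipped tight. Then slide the shutter fully shut over the slot again. Never push or press on any part of the filter box with more than 20 N, and do not disturb the jars, the peeler and the bowl around it.

Things in the scene. Friction and masses are not known exactly. Their poses are not given: they have to be found in the camera images.
- filter_box: Fixed water-filter box: white housing 180 (x) x 210 (y) x 60 mm with a 4 mm steel guard plate on top (top 64 mm above the worktop), hollow down to a deck 12 mm above the worktop; a lying cartridge 68 mm high behind it (x = +135 mm). Origin: centre of the housing's underside; z up, front faces -x. Two rails along x, 7 mm high, stand on the plate at y = -98 and +68 mm. Push with 20 N at most.
- slot (a point): Centre of the slot in the guard plate, on the plate's top face (64 mm above the worktop); axes as the filter box. The slot is straight, 44 mm wide in x and 150 mm long in y, right through the 4 mm plate; the shutter covers it at first.
- shutter (a joint): Travel of the steel shutter in m: 0 = shut (covers the slot), 0.055 = fully open (slot quite clear), hard stops at both ends; found at 0 to 0.01. It slides along +x of the filter box, takes about 2 N and stays where it is left. It is a plate 50 (x) x 158 (y) x 3 mm lying on the guard plate.
- shutter_tab (a point): Centre of the upright tab (ridge) on the shutter by which it is pushed: 8 mm thick in x, 60 mm long in y, from 67 to 85 mm above the worktop; axes as the filter box. Shut, it is 20 mm behind (+x) the slot's middle; open, 75 mm behind it. There is free guard plate, 64 mm high, behind it.
- lever (a joint): Lever knob of the shut-off cock, rad, clockwise from above: 0 = open stop, 1.20 = shut stop (hard); starts at 0.15 to 0.4. 2 to 4 N turn it; it stays where left. Hub 24 mm, one arm 12 mm thick reaching 66 mm from the axis, 22 to 42 mm above the worktop, under the slot. Turn it by closed fingertips let down at the slot's -y end, tips 26 mm above the worktop, pushed along +y. 20 N at most.
- cock_seat (a point): Point of the filter box (on its deck, 12 mm up) where the lever's vertical axis nominally stands; axes as the box. Nominally the arm points along (-cos b, sin b) in the box's x, y, b = lever - 0.60: to front right when open, front left when shut. But the cock was fitted by hand: axis up to 3 mm off, lever and stops together turned up to 0.25 rad either way, so feel for the stop.
- green_jar: Bystander: small spice jar, 46 mm in diameter, 106 mm high, beside the filter box on its +y side; origin at the centre of its underside. Leave alone.
- dark_jar: Bystander: small spice jar, 44 mm in diameter, 96 mm high, beside the filter box on its +y side; origin at the centre of its underside. Leave alone.
- peeler: Bystander: vegetable peeler lying on the worktop on the -y side of the filter box, 170 mm long, 25 mm wide, 18 mm high; origin at the centre of its underside. Leave alone.
- bowl: Bystander: white bowl, 140 mm in diameter, 65 mm high, standing some way to the right (-y) of the filter box; origin at the centre of its underside. Leave alone.

How it is judged:
By the outcome, as a careful person would: the job done as asked, in the order asked, and still so for the second after the job is handed in, with the robot touching nothing.
It also fails if it takes over 69 s, if anything falls off the work surface, if the arm or the gripper's body presses on something with over 40 N, if the wrist force passes 120 N, or if a joint passes its speed limit or range.

## Robot

A 6-joint arm with a two-finger parallel gripper is mounted at the origin on a cart in front of the work surface, level with it; the furniture and walls round the work are solid. World frame = base frame: x ahead of the robot, y to its left, z up, the work surface at z = 0. Lengths are in m, angles in rad, forces in N, time in s.
With the tool pointing down it reaches from about 0.425 to 0.95 m from the base axis. Payload 3.5 kg.
Tool frame: the origin (TCP) lies at the very end of the fingers, on their centre line; the grasp point (between the pads) lies 19 mm behind it; z points along the fingers, y is the line along which they close (so a half turn about z gives the same grasp; the last joint's range is limited). The gripper opens to 85 mm and grips with 20 to 120 N. Pads are 22 mm wide; open, the fingers measure 114 mm over their backs; the gripper's body (76 mm by 85 mm) begins 54 mm behind the grasp point. The pads swing forward as they close: fully open they stand 13 mm farther back than shut.
Start: joints at [-1.434, 0.286, 1.577, -0, 1.279, -0.15], TCP at [0.191, -0.647, 0.231] pointing down, gripper open.
Joint ranges: [-2.77, 2.77], [-0.9, 2.22], [0.21, 2.48], [-1.53, 4.67], [0.24, 2.81], [-2.84, 2.84]. Speed limits (rad/s): [2.79, 2.79, 3.14, 3.14, 3.14, 3.14].

## Interface

Orientations are given as a unit quaternion [x, y, z, w].
In Python, from plant import ctrl, optics, sign_off gives the robot as it stands.
- The arm moves only by the shell command python3 -m creep 'ROWS' [FORCE]. ROWS is JSON, a list of rows, each an object of numbers: "x", "y", "z": the shift along the tool's x, y, z in mm; "rx", "ry", "rz": the turn, a rotation vector about the tool's x, y, z in degrees; "grip": the opening, from 0 (shut) to 1 (fully open). In form: [{"x": .., "y": .., "z": .., "rx": .., "ry": .., "rz": .., "grip": ..}, ...]. A call has exactly 10 rows; each row shifts and turns the commanded pose from where the row before left it, along the tool's axes as they then stand; what a row does not reach is not made up. A row lasts 1/12 s, in which the tool goes at most 41.7 mm and 7.16 degrees, less where a joint would pass 70% of its speed; a pose out of reach is approached as far as the arm can. A call with a gripper value outside its range is refused whole. The fingers move at their own pace and stop on an object; FORCE is the grip in N (left out, the last holds). Time passes only in rows, so rows that do not move let the fingers close, or fill a call up. It gives the time, the measured TCP pose, the force, the opening and the grip force at its end, in the units of the state.
- ctrl.get_state(): the state, without advancing time (a new reading comes with each control period).
- optics.read_camera(name): name is "scene" or "top" or "wrist"; returns a dict with "color" (400x640x3 uint8, blue, green, red), "K" (3x3 intrinsics, pixels), "D" ([k1, k2, p1, p2, k3] as OpenCV has them; the pictures are not rectified), "R" (3x3) and "t" (3): a world point X has camera coordinates R X + t. Camera axes: x right, y down, z forward; pixel columns grow to the right and rows downward; lengths in m; the calibration is good to about 2 mm. A picture is of the moment at which its call begins. There is no depth.
- sign_off(): hands the job in; it is judged then, once.
The state is a dict: "time": time; "qpos": joint angles; "dq": joint speeds; "joint_efforts": joint torques, N m; "eef_pos": TCP position; "tcp_rot": TCP orientation; "contact_force": force on the tool from outside, world axes, zero at the start; "wrist_torque": the same for the moment, N m; "opening": opening from 0.0 (shut) to 1.0 (fully open); "finger_force": force on a finger pad.
Only numpy, scipy, OpenCV 4.12 (cv2) and the standard library are available. Lean on these libraries where they do the work, as an engineer would, in place of code of your own. Each camera call takes 0.05 s, during which the arm holds its last target. There are 200 camera calls.

## Working session

There is one attempt and no reset: what is moved stays moved. The work goes in short steps, Python scripts to look and compute and a shell command to move; the robot and the scene stay as the last step left them, time stands still between calls to the robot, and variables do not carry over. Pictures are saved under pics/ and viewed, at most 10 in all, crops included, and the job is handed in when it is done.

```bash
ls; mkdir -p pics
python3 - <<'E'
from plant import ctrl, optics
import cv2,numpy as np,pickle
s=ctrl.get_state();print(s)
d={}
for n in ["scene","top","wrist"]:
    c=optics.read_camera(n);d[n]=c;cv2.imwrite(f"pics/{n}0.png",c["color"]);print(n,c["K"].tolist(),c["D"],(-c["R"].T@c["t"]).round(3))
pickle.dump(d,open("d0.pkl","wb"))
E
```

```text
pics
{'time': 0.0, 'qpos': array([-1.43399144e+00,  2.87176635e-01,  1.57818547e+00,  1.22763970e-05,
        1.27855937e+00, -1.50023774e-01]), 'dq': array([-1.73809585e-03,  1.54716933e-05, -7.29154804e-04, -8.18815519e-04,
        9.98934092e-04,  1.66992165e-03]), 'joint_efforts': array([-2.23130999e-03, -4.05984735e+01, -2.92625087e+01, -2.62301401e-04,
        5.91648990e-03,  6.04112302e-06]), 'eef_pos': array([ 0.19089167, -0.64676735,  0.22993526]), 'tcp_rot': array([ 9.89733362e-01,  1.42921363e-01,  1.35718031e-05, -1.16434523e-03]), 'contact_force': array([-0.37966145, -0.59060238, -0.06227895]), 'wrist_torque': array([ 0.03081566, -0.0491393 , -0.0160373 ]), 'finger_force': 0.0, 'opening': 1.001102414552718}
scene [[476.83675047654685, 0.0, 319.35651581247487], [0.0, 476.83675047654685, 200.68863778771563], [0.0, 0.0, 1.0]] [-0.06305674  0.          0.          0.          0.        ] [-0.29  -0.941  0.795]
top [[404.0544890045769, 0.0, 318.5896371716877], [0.0, 404.0544890045769, 204.31473470128057], [0.0, 0.0, 1.0]] [-0.07815181  0.          0.          0.          0.        ] [ 0.348 -0.076  1.141]
wrist [[298.98711159832493, 0.0, 321.39856209822506], [0.0, 298.98711159832493, 200.3185657659006], [0.0, 0.0, 1.0]] [-0.03515552  0.          0.          0.          0.        ] [ 0.253 -0.631  0.372]
```

View pics/top0.png

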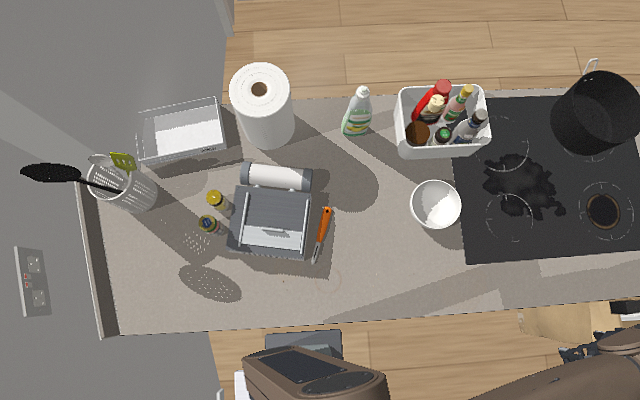

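View pics/scene0.png

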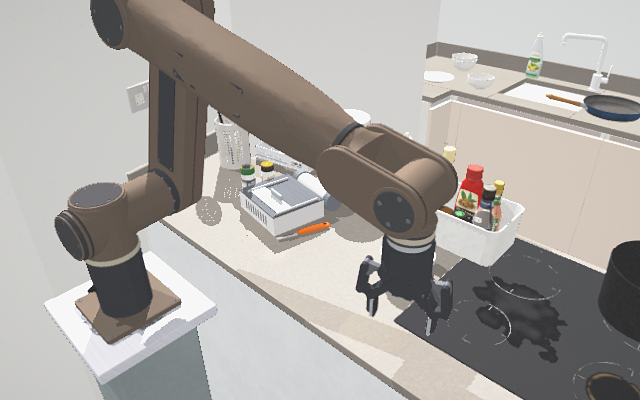

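The top view shows the box at about (228–312, 185–258), with the two jars on its left and the peeler on its right. The cartridge is above it, towards world +x. I'll enlarge this area.

Run:
```python
import cv2,pickle
d=pickle.load(open("d0.pkl","rb"))
c=d["top"]["color"][150:275,190:345]
cv2.imwrite("pics/crop1.png",cv2.resize(c,None,fx=4.8,fy=4.8,interpolation=cv2.INTER_CUBIC))
```

```text
(no output)
```

View pics/crop1.png

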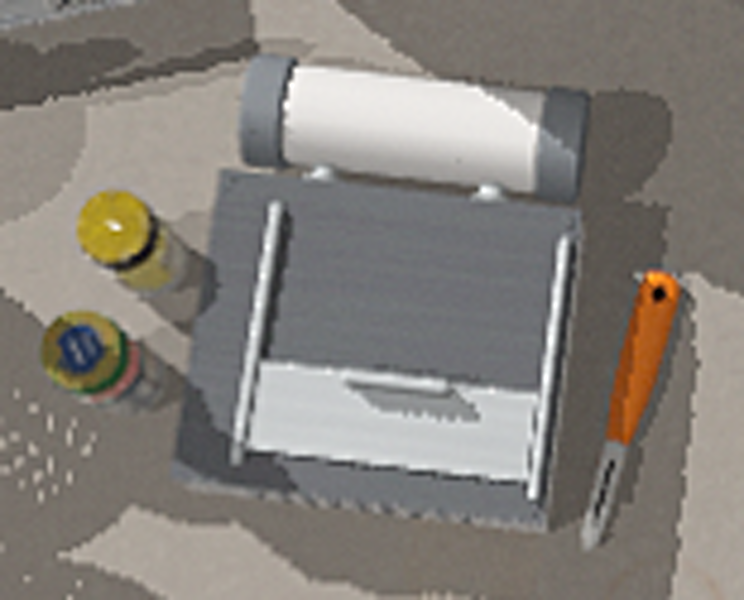

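The crop shows the plate corners at about (220,170), (580,208), (548,527) and (175,478). The bright shutter's corners are at (262,358), (537,390), (527,482) and (245,450), and the tab runs from about (345,380) to (447,385).

```bash
cat > h.py <<'E'
import cv2,numpy as np
def cast(c,px,z):
    u=cv2.undistortPoints(np.array(px,float).reshape(-1,1,2),c["K"],np.array(c["D"],float))[:,0]
    r=np.c_[u,np.ones(len(u))]@c["R"]; o=-c["R"].T@c["t"]
    return o+r*((z-o[2])/r[:,2])[:,None]
def proj(c,X):
    return cv2.projectPoints(np.array(X,float).reshape(-1,3),cv2.Rodrigues(c["R"])[0],c["t"],c["K"],np.array(c["D"],float))[0][:,0]
E
python3 - <<'E'
import pickle,numpy as np
from h import *
c=pickle.load(open("d0.pkl","rb"))["top"]
f=lambda P,z:cast(c,np.array(P)/4.8+[189.6,149.6],z)[:,:2]
# box pts: TL=(+90,+105) TR=(+90,-105) BR=(-90,-105) BL=(-90,105)
W=f([(220,170),(580,208),(548,527),(175,478)],.064)
B=np.array([(.09,.105),(.09,-.105),(-.09,-.105),(-.09,.105)])
m=W.mean(0);H=((W-m).T@B);a=np.arctan2(H[1,0]-H[0,1],H[0,0]+H[1,1])
R=np.array([[np.cos(a),-np.sin(a)],[np.sin(a),np.cos(a)]])
print("centre",m,"yaw",a,np.degrees(a));print(((W-m)@R*1000).round(1))
g=lambda P,z:print(((f(P,z)-m)@R*1000).round(1).tolist())
g([(262,358),(537,390),(527,482),(245,450)],.067)
g([(275,207),(565,237),(533,495),(238,460)],.071)
g([(345,380),(447,385)],.085)
g([(115,225),],.106);g([(85,350)],.096);g([(655,280),(595,545)],.015)
g([(290,66),(540,90)],.06)
E
```

```text
centre [0.54440709 0.04040042] yaw -0.17239930583698382 -9.87775261544427
[[  90.1  105.4]
 [  90.2 -103.2]
 [ -92.1 -105.9]
 [ -88.2  103.7]]
[[-16.2, 64.5], [-17.2, -91.2], [-68.9, -91.6], [-68.6, 66.5]]
[[70.2, 69.1], [70.8, -96.9], [-76.1, -96.0], [-74.9, 68.7]]
[[-25.9, 13.6], [-22.5, -42.6]]
[[42.5, 148.6]]
[[-26.8, 156.5]]
[[63.4, -150.3], [-95.7, -132.1]]
[[157.7, 75.1], [159.0, -71.9]]
```

```bash
cat >> h.py <<'E'
from scipy.spatial.transform import Rotation as Ro
M=np.array([.5444,.0404]);A=-.1724
RB=np.array([[np.cos(A),-np.sin(A)],[np.sin(A),np.cos(A)]])
def st(s):
    p=s["eef_pos"]; b=(p[:2]-M)@RB*1000; r=Ro.from_quat(s["tcp_rot"]).as_matrix()
    f=np.array(s["contact_force"])
    print("t%.2f box xyz"%s["time"],b.round(1),(p[2]*1000).round(1),"yawerr",np.degrees(np.arctan2(r[1,0],r[0,0])-A).round(2),"zax",r[:,2].round(3),"Fbox",(f[:2]@RB).round(2),f[2].round(2),"open",round(s["opening"],2))
if __name__=="__main__":
    from plant import ctrl; st(ctrl.get_state())
E
python3 h.py
python3 -m creep '[{"rz":6.6,"grip":0},{"rz":6.6,"grip":0},{"rz":6.6,"grip":0},{"rz":6.5,"grip":0},{"x":35,"grip":0},{"x":35,"grip":0},{"x":35,"grip":0},{"x":20,"y":-35,"grip":0},{"y":-40,"grip":0},{"y":-40,"grip":0}]' 60; python3 h.py
```

```text
t0.15 box xyz [-230.4 -737.8] 230.2 yawerr 26.31 zax [-0.     0.002 -1.   ] Fbox [0.6  0.55] -0.95 open 1.0
t0.15 box xyz [-230.4 -737.8] 230.2 yawerr 26.31 zax [-0.     0.002 -1.   ] Fbox [0.6  0.55] -0.95 open 1.0$[0]: bad value
```

```bash
python3 -m creep '[{"x":0,"y":0,"z":0,"rx":0,"ry":0,"rz":6.6,"grip":0},{"x":0,"y":0,"z":0,"rx":0,"ry":0,"rz":6.6,"grip":0},{"x":0,"y":0,"z":0,"rx":0,"ry":0,"rz":6.6,"grip":0},{"x":0,"y":0,"z":0,"rx":0,"ry":0,"rz":6.5,"grip":0},{"x":35,"y":0,"z":0,"rx":0,"ry":0,"rz":0,"grip":0},{"x":35,"y":0,"z":0,"rx":0,"ry":0,"rz":0,"grip":0},{"x":35,"y":0,"z":0,"rx":0,"ry":0,"rz":0,"grip":0},{"x":20,"y":-35,"z":0,"rx":0,"ry":0,"rz":0,"grip":0},{"x":0,"y":-40,"z":0,"rx":0,"ry":0,"rz":0,"grip":0},{"x":0,"y":-40,"z":0,"rx":0,"ry":0,"rz":0,"grip":0}]' 60; python3 h.py
```

```text
time: 0.98
eef_pos: [0.335, -0.5541, 0.2294]
tcp_rot: [0.996, -0.086, -0.0, -0.001]
contact_force: [0.6, 0.7, -0.0]
opening: 0.002
finger_force: 0.0
t0.98 box xyz [-104.3 -621.6] 229.4 yawerr 0.06 zax [-0.001  0.002 -1.   ] Fbox [0.44 0.79] -0.03 open 0.0
```

```bash
python3 -m creep '[{"x":5,"y":-40,"z":0,"rx":0,"ry":0,"rz":0,"grip":0},{"x":5,"y":-40,"z":0,"rx":0,"ry":0,"rz":0,"grip":0},{"x":5,"y":-40,"z":0,"rx":0,"ry":0,"rz":0,"grip":0},{"x":5,"y":-40,"z":0,"rx":0,"ry":0,"rz":0,"grip":0},{"x":5,"y":-40,"z":0,"rx":0,"ry":0,"rz":0,"grip":0},{"x":5,"y":-40,"z":0,"rx":0,"ry":0,"rz":0,"grip":0},{"x":5,"y":-40,"z":0,"rx":0,"ry":0,"rz":0,"grip":0},{"x":5,"y":-40,"z":0,"rx":0,"ry":0,"rz":0,"grip":0},{"x":5,"y":-40,"z":0,"rx":0,"ry":0,"rz":0,"grip":0},{"x":2,"y":-40,"z":0,"rx":0,"ry":0,"rz":0,"grip":0}]'; python3 h.py
python3 -m creep '[{"x":0,"y":-40,"z":0,"rx":0,"ry":0,"rz":0,"grip":0},{"x":0,"y":-40,"z":0,"rx":0,"ry":0,"rz":0,"grip":0},{"x":0,"y":-40,"z":0,"rx":0,"ry":0,"rz":0,"grip":0},{"x":0,"y":-40,"z":10,"rx":0,"ry":0,"rz":0,"grip":0},{"x":0,"y":-40,"z":20,"rx":0,"ry":0,"rz":0,"grip":0},{"x":0,"y":-6,"z":20,"rx":0,"ry":0,"rz":0,"grip":0},{"x":0,"y":0,"z":20,"rx":0,"ry":0,"rz":0,"grip":0},{"x":0,"y":0,"z":20,"rx":0,"ry":0,"rz":0,"grip":0},{"x":0,"y":0,"z":10,"rx":0,"ry":0,"rz":0,"grip":0},{"x":0,"y":0,"z":0,"rx":0,"ry":0,"rz":0,"grip":0}]'; python3 h.py
python3 - <<'E'
from plant import ctrl, optics
import cv2
for n in ["scene","wrist","top"]: cv2.imwrite(f"pics/{n}1.png",optics.read_camera(n)["color"])
E
```

```text
time: 1.82
eef_pos: [0.4489, -0.1675, 0.2312]
tcp_rot: [0.996, -0.086, 0.0, -0.0]
contact_force: [1.1, -0.2, 0.6]
opening: -0.001
finger_force: 0.0
t1.82 box xyz [ -58.5 -221.3] 231.2 yawerr -0.01 zax [ 0.  0. -1.] Fbox [ 1.07 -0.01] 0.59 open -0.0
time: 2.65
eef_pos: [0.4814, 0.0311, 0.1298]
tcp_rot: [0.996, -0.086, -0.003, -0.0]
contact_force: [-1.4, -0.1, -0.1]
opening: -0.003
finger_force: 0.0
t2.65 box xyz [-60.5 -20. ] 129.8 yawerr 0.02 zax [-0.006  0.001 -1.   ] Fbox [-1.39 -0.38] -0.15 open -0.0
```

View pics/wrist1.png

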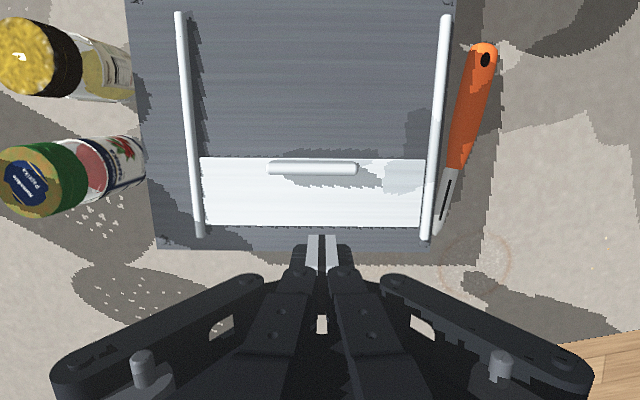

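The wrist view shows the shutter nearly shut at (200–425, 158–225), with the tab at (268–358, 168). The closed fingertips at (323, 237) are in front of the tab, with clear space below.

```bash
python3 -m creep '[{"x":0,"y":-3,"z":10,"rx":0,"ry":0,"rz":0,"grip":0},{"x":0,"y":-2,"z":10,"rx":0,"ry":0,"rz":0,"grip":0},{"x":0,"y":0,"z":10,"rx":0,"ry":0,"rz":0,"grip":0},{"x":0,"y":0,"z":10,"rx":0,"ry":0,"rz":0,"grip":0},{"x":0,"y":0,"z":8,"rx":0,"ry":0,"rz":0,"grip":0},{"x":0,"y":0,"z":5,"rx":0,"ry":0,"rz":0,"grip":0},{"x":2,"y":0,"z":0,"rx":0,"ry":0,"rz":0,"grip":0},{"x":3,"y":0,"z":0,"rx":0,"ry":0,"rz":0,"grip":0},{"x":3,"y":0,"z":0,"rx":0,"ry":0,"rz":0,"grip":0},{"x":0,"y":0,"z":0,"rx":0,"ry":0,"rz":0,"grip":0}]'; python3 h.py
python3 -m creep '[{"x":4,"y":0,"z":0,"rx":0,"ry":0,"rz":0,"grip":0},{"x":4,"y":0,"z":0,"rx":0,"ry":0,"rz":0,"grip":0},{"x":4,"y":0,"z":0,"rx":0,"ry":0,"rz":0,"grip":0},{"x":4,"y":0,"z":0,"rx":0,"ry":0,"rz":0,"grip":0},{"x":4,"y":0,"z":0,"rx":0,"ry":0,"rz":0,"grip":0},{"x":4,"y":0,"z":0,"rx":0,"ry":0,"rz":0,"grip":0},{"x":4,"y":0,"z":0,"rx":0,"ry":0,"rz":0,"grip":0},{"x":4,"y":0,"z":0,"rx":0,"ry":0,"rz":0,"grip":0},{"x":0,"y":0,"z":0,"rx":0,"ry":0,"rz":0,"grip":0},{"x":0,"y":0,"z":0,"rx":0,"ry":0,"rz":0,"grip":0}]'; python3 h.py
```

```text
time: 3.63
eef_pos: [0.4936, 0.034, 0.0805]
tcp_rot: [0.996, -0.086, 0.001, 0.0]
contact_force: [0.4, 0.7, 0.6]
opening: 0.002
finger_force: 0.0
t3.63 box xyz [-48.9 -15. ] 80.5 yawerr 0.0 zax [ 0.002 -0.    -1.   ] Fbox [0.29 0.79] 0.64 open 0.0
time: 4.47
eef_pos: [0.5245, 0.0288, 0.0797]
tcp_rot: [0.996, -0.086, 0.001, -0.0]
contact_force: [-0.8, -1.0, -0.0]
opening: 0.0
finger_force: 0.0
t4.47 box xyz [-17.6 -14.9] 79.7 yawerr 0.0 zax [ 0.002  0.    -1.   ] Fbox [-0.59 -1.08] -0.05 open 0.0
```

```bash
python3 -m creep '[{"x":0,"y":0,"z":3,"rx":0,"ry":0,"rz":0,"grip":0},{"x":3,"y":0,"z":0,"rx":0,"ry":0,"rz":0,"grip":0},{"x":3,"y":0,"z":0,"rx":0,"ry":0,"rz":0,"grip":0},{"x":3,"y":0,"z":0,"rx":0,"ry":0,"rz":0,"grip":0},{"x":3,"y":0,"z":0,"rx":0,"ry":0,"rz":0,"grip":0},{"x":3,"y":0,"z":0,"rx":0,"ry":0,"rz":0,"grip":0},{"x":3,"y":0,"z":0,"rx":0,"ry":0,"rz":0,"grip":0},{"x":3,"y":0,"z":0,"rx":0,"ry":0,"rz":0,"grip":0},{"x":1,"y":0,"z":0,"rx":0,"ry":0,"rz":0,"grip":0},{"x":1,"y":0,"z":0,"rx":0,"ry":0,"rz":0,"grip":0}]'; python3 h.py
python3 - <<'E'
from plant import ctrl, optics
import cv2
cv2.imwrite(f"pics/wrist2.png",optics.read_camera("wrist")["color"])
E
```

```text
time: 5.3
eef_pos: [0.5466, 0.0249, 0.0766]
tcp_rot: [0.996, -0.086, -0.0, -0.0]
contact_force: [-2.1, -0.5, -0.7]
opening: -0.001
finger_force: 1.0
t5.30 box xyz [  4.8 -14.9] 76.6 yawerr 0.01 zax [-0.  0. -1.] Fbox [-1.96 -0.84] -0.68 open -0.0
```

View pics/wrist2.png

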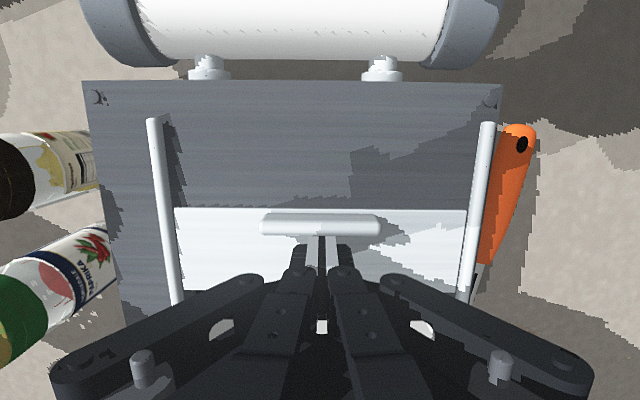

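The fingers are on the tab at (320, 225) and the shutter has moved with them. I'll creep up to the stop.

```bash
python3 -m creep '[{"x":0.5,"y":0,"z":0,"rx":0,"ry":0,"rz":0,"grip":0},{"x":0.5,"y":0,"z":0,"rx":0,"ry":0,"rz":0,"grip":0},{"x":0.5,"y":0,"z":0,"rx":0,"ry":0,"rz":0,"grip":0},{"x":0.5,"y":0,"z":0,"rx":0,"ry":0,"rz":0,"grip":0},{"x":0.5,"y":0,"z":0,"rx":0,"ry":0,"rz":0,"grip":0},{"x":0.5,"y":0,"z":0,"rx":0,"ry":0,"rz":0,"grip":0},{"x":0,"y":0,"z":0,"rx":0,"ry":0,"rz":0,"grip":0},{"x":0,"y":0,"z":0,"rx":0,"ry":0,"rz":0,"grip":0},{"x":0,"y":0,"z":0,"rx":0,"ry":0,"rz":0,"grip":0},{"x":0,"y":0,"z":0,"rx":0,"ry":0,"rz":0,"grip":0}]'; python3 h.py
```

```text
time: 6.18
eef_pos: [0.5495, 0.0244, 0.0768]
tcp_rot: [0.996, -0.086, 0.0, -0.0]
contact_force: [-1.4, 0.9, -0.9]
opening: 0.001
finger_force: 0.9
t6.18 box xyz [  7.8 -14.9] 76.8 yawerr 0.01 zax [ 0. -0. -1.] Fbox [-1.56  0.67] -0.95 open 0.0
```

```bash
python3 -m creep '[{"x":0.5,"y":0,"z":0,"rx":0,"ry":0,"rz":0,"grip":0},{"x":0.5,"y":0,"z":0,"rx":0,"ry":0,"rz":0,"grip":0},{"x":0.5,"y":0,"z":0,"rx":0,"ry":0,"rz":0,"grip":0},{"x":0.5,"y":0,"z":0,"rx":0,"ry":0,"rz":0,"grip":0},{"x":0.5,"y":0,"z":0,"rx":0,"ry":0,"rz":0,"grip":0},{"x":0.5,"y":0,"z":0,"rx":0,"ry":0,"rz":0,"grip":0},{"x":0,"y":0,"z":0,"rx":0,"ry":0,"rz":0,"grip":0},{"x":0,"y":0,"z":0,"rx":0,"ry":0,"rz":0,"grip":0},{"x":0,"y":0,"z":0,"rx":0,"ry":0,"rz":0,"grip":0},{"x":0,"y":0,"z":0,"rx":0,"ry":0,"rz":0,"grip":0}]'; python3 h.py
```

```text
time: 7.02
eef_pos: [0.5526, 0.0238, 0.0768]
tcp_rot: [0.996, -0.086, 0.0, 0.0]
contact_force: [-1.0, -0.4, -1.0]
opening: -0.001
finger_force: 0.6
t7.02 box xyz [ 10.9 -15. ] 76.8 yawerr 0.01 zax [ 0.001 -0.    -1.   ] Fbox [-0.96 -0.55] -1.02 open -0.0
```

```bash
python3 -m creep '[{"x":0.5,"y":0,"z":0,"rx":0,"ry":0,"rz":0,"grip":0},{"x":0.5,"y":0,"z":0,"rx":0,"ry":0,"rz":0,"grip":0},{"x":0.5,"y":0,"z":0,"rx":0,"ry":0,"rz":0,"grip":0},{"x":0.5,"y":0,"z":0,"rx":0,"ry":0,"rz":0,"grip":0},{"x":0.5,"y":0,"z":0,"rx":0,"ry":0,"rz":0,"grip":0},{"x":0,"y":0,"z":0,"rx":0,"ry":0,"rz":0,"grip":0},{"x":0,"y":0,"z":0,"rx":0,"ry":0,"rz":0,"grip":0},{"x":0,"y":0,"z":0,"rx":0,"ry":0,"rz":0,"grip":0},{"x":0,"y":0,"z":0,"rx":0,"ry":0,"rz":0,"grip":0},{"x":0,"y":0,"z":0,"rx":0,"ry":0,"rz":0,"grip":0}]'; python3 h.py
```

```text
time: 7.85
eef_pos: [0.555, 0.0234, 0.0768]
tcp_rot: [0.996, -0.086, 0.0, 0.0]
contact_force: [-1.3, -0.5, -0.9]
opening: -0.0
finger_force: 0.6
t7.85 box xyz [ 13.4 -15. ] 76.8 yawerr 0.01 zax [ 0. -0. -1.] Fbox [-1.21 -0.77] -0.87 open -0.0
```

Run:
```python
from plant import optics
import pickle,cv2
d={n:optics.read_camera(n) for n in ["wrist","top"]}
pickle.dump(d,open("d3.pkl","wb"))
c=d["wrist"]
from h import *
import json
# back edge of shutter at z=.067, tab top front/back
g=cv2.cvtColor(c["color"],cv2.COLOR_BGR2GRAY)
for u in (220,250,420,440):
    col=g[120:300,u].astype(int);i=int(np.argmax(np.diff(col)))+120.5
    print(u,i,((cast(c,[(u,i)],.067)[:,:2]-M)@RB*1000).round(1))
```

```text
220 207.5 [[33.8 36.9]]
250 207.5 [[33.8 20.8]]
420 209.5 [[ 32.6 -69.4]]
440 209.5 [[ 32.6 -80.2]]
```

```bash
python3 -m creep '[{"x":0.5,"y":0,"z":0,"rx":0,"ry":0,"rz":0,"grip":0},{"x":0.5,"y":0,"z":0,"rx":0,"ry":0,"rz":0,"grip":0},{"x":0.5,"y":0,"z":0,"rx":0,"ry":0,"rz":0,"grip":0},{"x":0.5,"y":0,"z":0,"rx":0,"ry":0,"rz":0,"grip":0},{"x":0,"y":0,"z":0,"rx":0,"ry":0,"rz":0,"grip":0},{"x":0,"y":0,"z":0,"rx":0,"ry":0,"rz":0,"grip":0},{"x":0,"y":0,"z":0,"rx":0,"ry":0,"rz":0,"grip":0},{"x":0,"y":0,"z":0,"rx":0,"ry":0,"rz":0,"grip":0},{"x":0,"y":0,"z":0,"rx":0,"ry":0,"rz":0,"grip":0},{"x":0,"y":0,"z":0,"rx":0,"ry":0,"rz":0,"grip":0}]'; python3 h.py
```

```text
time: 8.78
eef_pos: [0.5561, 0.0232, 0.0767]
tcp_rot: [0.996, -0.086, -0.001, -0.0]
contact_force: [-5.4, 0.2, 2.3]
opening: -0.003
finger_force: 2.5
t8.78 box xyz [ 14.5 -14.9] 76.7 yawerr 0.02 zax [-0.002  0.    -1.   ] Fbox [-5.36 -0.69] 2.28 open -0.0
```

```bash
python3 -m creep '[{"x":0.5,"y":0,"z":0,"rx":0,"ry":0,"rz":0,"grip":0},{"x":0.5,"y":0,"z":0,"rx":0,"ry":0,"rz":0,"grip":0},{"x":0.5,"y":0,"z":0,"rx":0,"ry":0,"rz":0,"grip":0},{"x":0.0,"y":0,"z":0,"rx":0,"ry":0,"rz":0,"grip":0},{"x":0,"y":0,"z":0,"rx":0,"ry":0,"rz":0,"grip":0},{"x":0,"y":0,"z":0,"rx":0,"ry":0,"rz":0,"grip":0},{"x":0,"y":0,"z":0,"rx":0,"ry":0,"rz":0,"grip":0},{"x":0,"y":0,"z":0,"rx":0,"ry":0,"rz":0,"grip":0},{"x":0,"y":0,"z":0,"rx":0,"ry":0,"rz":0,"grip":0},{"x":0,"y":0,"z":0,"rx":0,"ry":0,"rz":0,"grip":0}]'; python3 h.py
```

```text
time: 9.62
eef_pos: [0.5562, 0.0232, 0.0766]
tcp_rot: [0.996, -0.086, -0.003, -0.0]
contact_force: [-8.7, 0.5, 6.8]
opening: -0.0
finger_force: 4.6
t9.62 box xyz [ 14.6 -14.9] 76.6 yawerr 0.03 zax [-0.006  0.001 -1.   ] Fbox [-8.61 -1.  ] 6.76 open -0.0
```

The stop is reached, at roughly 3 N/mm. That puts the slot centre near box (-45, -15). Next I'll back off, lift and look into the slot.

```bash
python3 -m creep '[{"x":-5,"y":0,"z":0,"rx":0,"ry":0,"rz":0,"grip":0},{"x":-5,"y":0,"z":-5,"rx":0,"ry":0,"rz":0,"grip":0},{"x":-10,"y":0,"z":-25,"rx":0,"ry":0,"rz":0,"grip":0},{"x":-20,"y":0,"z":-30,"rx":0,"ry":0,"rz":0,"grip":0},{"x":-30,"y":0,"z":0,"rx":0,"ry":0,"rz":0,"grip":0},{"x":-30,"y":0,"z":0,"rx":0,"ry":0,"rz":0,"grip":0},{"x":-15,"y":15,"z":0,"rx":0,"ry":0,"rz":0,"grip":0},{"x":0,"y":15,"z":0,"rx":0,"ry":0,"rz":0,"grip":0},{"x":0,"y":0,"z":0,"rx":0,"ry":0,"rz":0,"grip":0},{"x":0,"y":0,"z":0,"rx":0,"ry":0,"rz":0,"grip":0}]'; python3 h.py
python3 - <<'E'
from plant import optics
import pickle,cv2
d={n:optics.read_camera(n) for n in ["wrist","top","scene"]}
pickle.dump(d,open("d4.pkl","wb"))
cv2.imwrite("pics/wrist4.png",d["wrist"]["color"])
E
```

```text
time: 10.45
eef_pos: [0.4407, 0.0127, 0.1376]
tcp_rot: [0.996, -0.087, 0.002, -0.0]
contact_force: [-0.2, 0.0, -0.5]
opening: -0.004
finger_force: 0.0
t10.45 box xyz [-97.4 -45.1] 137.6 yawerr -0.08 zax [ 0.004 -0.    -1.   ] Fbox [-0.25 -0.01] -0.54 open -0.0
```

View pics/wrist4.png

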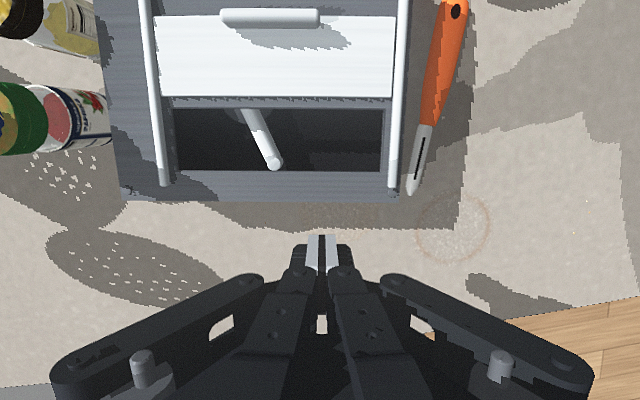

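The slot is open at about (173–384, 106–171). The lever arm is visible inside it, from (250, 115) to its tip at (276, 164).

Run:
```python
import pickle
from h import *
c=pickle.load(open("d4.pkl","rb"))["wrist"]
g=lambda P,z:print(((cast(c,P,z)[:,:2]-M)@RB*1000).round(1).tolist())
g([(172,107),(384,108),(382,171),(175,171)],.064)
g([(244,115),(256,112),(268,165),(284,163),(276,169)],.042)
```

```text
[[-22.3, 57.0], [-23.8, -90.7], [-67.9, -91.3], [-67.4, 60.4]]
[[-27.7, 12.3], [-25.6, 2.9], [-66.4, -4.5], [-64.9, -17.3], [-69.7, -10.7]]
```

```bash
python3 -m creep '[{"x":15,"y":6,"z":0,"rx":0,"ry":0,"rz":0,"grip":0},{"x":20,"y":7,"z":0,"rx":0,"ry":0,"rz":0,"grip":0},{"x":15,"y":4,"z":0,"rx":0,"ry":0,"rz":0,"grip":0},{"x":0,"y":0,"z":10,"rx":0,"ry":0,"rz":0,"grip":0},{"x":0,"y":0,"z":15,"rx":0,"ry":0,"rz":0,"grip":0},{"x":0,"y":0,"z":15,"rx":0,"ry":0,"rz":0,"grip":0},{"x":0,"y":0,"z":10,"rx":0,"ry":0,"rz":0,"grip":0},{"x":0,"y":0,"z":6,"rx":0,"ry":0,"rz":0,"grip":0},{"x":0,"y":0,"z":4,"rx":0,"ry":0,"rz":0,"grip":0},{"x":0,"y":0,"z":0,"rx":0,"ry":0,"rz":0,"grip":0}]'; python3 h.py
```

```text
time: 11.43
eef_pos: [0.4855, -0.0119, 0.0758]
tcp_rot: [0.996, -0.086, -0.001, -0.0]
contact_force: [0.3, -1.0, 0.8]
opening: -0.001
finger_force: 0.0
t11.43 box xyz [-49.1 -61.7] 75.8 yawerr 0.03 zax [-0.002  0.    -1.   ] Fbox [ 0.45 -0.89] 0.83 open -0.0
```

```bash
python3 -m creep '[{"x":2,"y":0,"z":3,"rx":0,"ry":0,"rz":0,"grip":0},{"x":0,"y":0,"z":4,"rx":0,"ry":0,"rz":0,"grip":0},{"x":0,"y":0,"z":5,"rx":0,"ry":0,"rz":0,"grip":0},{"x":0,"y":0,"z":5,"rx":0,"ry":0,"rz":0,"grip":0},{"x":0,"y":0,"z":5,"rx":0,"ry":0,"rz":0,"grip":0},{"x":0,"y":0,"z":5,"rx":0,"ry":0,"rz":0,"grip":0},{"x":0,"y":0,"z":3,"rx":0,"ry":0,"rz":0,"grip":0},{"x":0,"y":0,"z":0,"rx":0,"ry":0,"rz":0,"grip":0},{"x":0,"y":0,"z":0,"rx":0,"ry":0,"rz":0,"grip":0},{"x":0,"y":0,"z":0,"rx":0,"ry":0,"rz":0,"grip":0}]'; python3 h.py
```

```text
time: 12.27
eef_pos: [0.4883, -0.0127, 0.0469]
tcp_rot: [0.996, -0.086, 0.0, 0.0]
contact_force: [1.2, 0.2, -0.7]
opening: -0.002
finger_force: 0.0
t12.27 box xyz [-46.1 -62. ] 46.9 yawerr 0.01 zax [ 0. -0. -1.] Fbox [1.17 0.4 ] -0.71 open -0.0
```

```bash
python3 -m creep '[{"x":0,"y":0,"z":4,"rx":0,"ry":0,"rz":0,"grip":0},{"x":0,"y":0,"z":4,"rx":0,"ry":0,"rz":0,"grip":0},{"x":0,"y":0,"z":4,"rx":0,"ry":0,"rz":0,"grip":0},{"x":0,"y":0,"z":4,"rx":0,"ry":0,"rz":0,"grip":0},{"x":0,"y":0,"z":3,"rx":0,"ry":0,"rz":0,"grip":0},{"x":0,"y":-2,"z":0,"rx":0,"ry":0,"rz":0,"grip":0},{"x":0,"y":-4,"z":0,"rx":0,"ry":0,"rz":0,"grip":0},{"x":0,"y":-4,"z":0,"rx":0,"ry":0,"rz":0,"grip":0},{"x":0,"y":-2,"z":0,"rx":0,"ry":0,"rz":0,"grip":0},{"x":0,"y":0,"z":0,"rx":0,"ry":0,"rz":0,"grip":0}]'; python3 h.py
```

```text
time: 13.1
eef_pos: [0.4904, -0.0003, 0.0279]
tcp_rot: [0.996, -0.086, 0.0, -0.0]
contact_force: [-0.5, -0.2, -0.1]
opening: -0.002
finger_force: 0.0
t13.10 box xyz [-46.2 -49.4] 27.9 yawerr 0.06 zax [ 0. -0. -1.] Fbox [-0.48 -0.3 ] -0.07 open -0.0
```

```bash
python3 -m creep '[{"x":0,"y":-4,"z":1,"rx":0,"ry":0,"rz":0,"grip":0},{"x":0,"y":-4,"z":1,"rx":0,"ry":0,"rz":0,"grip":0},{"x":0,"y":-3,"z":0,"rx":0,"ry":0,"rz":0,"grip":0},{"x":0,"y":-3,"z":0,"rx":0,"ry":0,"rz":0,"grip":0},{"x":0,"y":-3,"z":0,"rx":0,"ry":0,"rz":0,"grip":0},{"x":0,"y":-3,"z":0,"rx":0,"ry":0,"rz":0,"grip":0},{"x":0,"y":-3,"z":0,"rx":0,"ry":0,"rz":0,"grip":0},{"x":0,"y":-3,"z":0,"rx":0,"ry":0,"rz":0,"grip":0},{"x":0,"y":-3,"z":0,"rx":0,"ry":0,"rz":0,"grip":0},{"x":0,"y":0,"z":0,"rx":0,"ry":0,"rz":0,"grip":0}]'; python3 h.py
```

```text
time: 13.93
eef_pos: [0.4951, 0.028, 0.0257]
tcp_rot: [0.996, -0.086, -0.0, 0.0]
contact_force: [-1.3, -0.9, 1.3]
opening: 0.005
finger_force: 0.3
t13.93 box xyz [-46.4 -20.7] 25.7 yawerr 0.07 zax [-0. -0. -1.] Fbox [-1.13 -1.1 ] 1.34 open 0.01
```

```bash
python3 -m creep '[{"x":0,"y":-2,"z":0,"rx":0,"ry":0,"rz":0,"grip":0},{"x":0,"y":-2,"z":0,"rx":0,"ry":0,"rz":0,"grip":0},{"x":0,"y":-2,"z":0,"rx":0,"ry":0,"rz":0,"grip":0},{"x":0,"y":-2,"z":0,"rx":0,"ry":0,"rz":0,"grip":0},{"x":0,"y":-2,"z":0,"rx":0,"ry":0,"rz":0,"grip":0},{"x":0,"y":-1,"z":0,"rx":0,"ry":0,"rz":0,"grip":0},{"x":0,"y":-1,"z":0,"rx":0,"ry":0,"rz":0,"grip":0},{"x":0,"y":0,"z":0,"rx":0,"ry":0,"rz":0,"grip":0},{"x":0,"y":0,"z":0,"rx":0,"ry":0,"rz":0,"grip":0},{"x":0,"y":0,"z":0,"rx":0,"ry":0,"rz":0,"grip":0}]'; python3 h.py
```

```text
time: 14.77
eef_pos: [0.4976, 0.0397, 0.0258]
tcp_rot: [0.996, -0.086, 0.0, -0.0]
contact_force: [-1.6, -1.9, -0.1]
opening: -0.002
finger_force: 0.6
t14.77 box xyz [-46.   -8.7] 25.8 yawerr -0.01 zax [ 0.001  0.    -1.   ] Fbox [-1.2  -2.13] -0.06 open -0.0
```

```bash
python3 -m creep '[{"x":0,"y":-2,"z":0,"rx":0,"ry":0,"rz":0,"grip":0},{"x":0,"y":-2,"z":0,"rx":0,"ry":0,"rz":0,"grip":0},{"x":0,"y":-2,"z":0,"rx":0,"ry":0,"rz":0,"grip":0},{"x":0,"y":-1,"z":0,"rx":0,"ry":0,"rz":0,"grip":0},{"x":0,"y":-1,"z":0,"rx":0,"ry":0,"rz":0,"grip":0},{"x":0,"y":-1,"z":0,"rx":0,"ry":0,"rz":0,"grip":0},{"x":0,"y":-1,"z":0,"rx":0,"ry":0,"rz":0,"grip":0},{"x":0,"y":0,"z":0,"rx":0,"ry":0,"rz":0,"grip":0},{"x":0,"y":0,"z":0,"rx":0,"ry":0,"rz":0,"grip":0},{"x":0,"y":0,"z":0,"rx":0,"ry":0,"rz":0,"grip":0}]'; python3 h.py
```

```text
time: 15.6
eef_pos: [0.4986, 0.0495, 0.0255]
tcp_rot: [0.996, -0.086, -0.0, -0.0]
contact_force: [-3.4, -3.3, 0.5]
opening: 0.001
finger_force: 1.7
t15.60 box xyz [-46.7   1.1] 25.5 yawerr 0.01 zax [-0.001  0.    -1.   ] Fbox [-2.79 -3.86] 0.47 open 0.0
```

```bash
python3 -m creep '[{"x":0,"y":-1,"z":0,"rx":0,"ry":0,"rz":0,"grip":0},{"x":0,"y":-1,"z":0,"rx":0,"ry":0,"rz":0,"grip":0},{"x":0,"y":-1,"z":0,"rx":0,"ry":0,"rz":0,"grip":0},{"x":0,"y":0,"z":0,"rx":0,"ry":0,"rz":0,"grip":0},{"x":0,"y":0,"z":0,"rx":0,"ry":0,"rz":0,"grip":0},{"x":0,"y":0,"z":0,"rx":0,"ry":0,"rz":0,"grip":0},{"x":0,"y":0,"z":0,"rx":0,"ry":0,"rz":0,"grip":0},{"x":0,"y":0,"z":0,"rx":0,"ry":0,"rz":0,"grip":0},{"x":0,"y":0,"z":0,"rx":0,"ry":0,"rz":0,"grip":0},{"x":0,"y":0,"z":0,"rx":0,"ry":0,"rz":0,"grip":0}]'; python3 h.py
```

```text
time: 16.43
eef_pos: [0.4993, 0.0524, 0.0256]
tcp_rot: [0.996, -0.086, -0.0, -0.0]
contact_force: [-4.5, -2.1, -0.1]
opening: 0.001
finger_force: 1.8
t16.43 box xyz [-46.5   4.1] 25.6 yawerr 0.01 zax [-0.  0. -1.] Fbox [-4.1  -2.86] -0.08 open 0.0
```

```bash
python3 -m creep '[{"x":0,"y":-1,"z":0,"rx":0,"ry":0,"rz":0,"grip":0},{"x":0,"y":-1,"z":0,"rx":0,"ry":0,"rz":0,"grip":0},{"x":0,"y":-1,"z":0,"rx":0,"ry":0,"rz":0,"grip":0},{"x":0,"y":0,"z":0,"rx":0,"ry":0,"rz":0,"grip":0},{"x":0,"y":0,"z":0,"rx":0,"ry":0,"rz":0,"grip":0},{"x":0,"y":0,"z":0,"rx":0,"ry":0,"rz":0,"grip":0},{"x":0,"y":0,"z":0,"rx":0,"ry":0,"rz":0,"grip":0},{"x":0,"y":0,"z":0,"rx":0,"ry":0,"rz":0,"grip":0},{"x":0,"y":0,"z":0,"rx":0,"ry":0,"rz":0,"grip":0},{"x":0,"y":0,"z":0,"rx":0,"ry":0,"rz":0,"grip":0}]'; python3 h.py
```

```text
time: 17.27
eef_pos: [0.4999, 0.0553, 0.0256]
tcp_rot: [0.996, -0.086, -0.0, -0.0]
contact_force: [-3.8, -2.6, -0.3]
opening: 0.005
finger_force: 1.7
t17.27 box xyz [-46.4   7.1] 25.6 yawerr 0.01 zax [-0.  0. -1.] Fbox [-3.33 -3.23] -0.29 open 0.01
```

```bash
python3 -m creep '[{"x":0,"y":-1,"z":0,"rx":0,"ry":0,"rz":0,"grip":0},{"x":0,"y":-1,"z":0,"rx":0,"ry":0,"rz":0,"grip":0},{"x":0,"y":0,"z":0,"rx":0,"ry":0,"rz":0,"grip":0},{"x":0,"y":0,"z":0,"rx":0,"ry":0,"rz":0,"grip":0},{"x":0,"y":0,"z":0,"rx":0,"ry":0,"rz":0,"grip":0},{"x":0,"y":0,"z":0,"rx":0,"ry":0,"rz":0,"grip":0},{"x":0,"y":0,"z":0,"rx":0,"ry":0,"rz":0,"grip":0},{"x":0,"y":0,"z":0,"rx":0,"ry":0,"rz":0,"grip":0},{"x":0,"y":0,"z":0,"rx":0,"ry":0,"rz":0,"grip":0},{"x":0,"y":0,"z":0,"rx":0,"ry":0,"rz":0,"grip":0}]'; python3 h.py
```

```text
time: 18.1
eef_pos: [0.5004, 0.0573, 0.0257]
tcp_rot: [0.996, -0.086, 0.0, -0.0]
contact_force: [-2.4, -2.0, -1.8]
opening: -0.002
finger_force: 1.5
t18.10 box xyz [-46.2   9.1] 25.7 yawerr 0.01 zax [ 0.  0. -1.] Fbox [-2.03 -2.34] -1.81 open -0.0
```

```bash
python3 -m creep '[{"x":0,"y":-1,"z":0,"rx":0,"ry":0,"rz":0,"grip":0},{"x":0,"y":-1,"z":0,"rx":0,"ry":0,"rz":0,"grip":0},{"x":0,"y":-0.5,"z":0,"rx":0,"ry":0,"rz":0,"grip":0},{"x":0,"y":0,"z":0,"rx":0,"ry":0,"rz":0,"grip":0},{"x":0,"y":0,"z":0,"rx":0,"ry":0,"rz":0,"grip":0},{"x":0,"y":0,"z":0,"rx":0,"ry":0,"rz":0,"grip":0},{"x":0,"y":0,"z":0,"rx":0,"ry":0,"rz":0,"grip":0},{"x":0,"y":0,"z":0,"rx":0,"ry":0,"rz":0,"grip":0},{"x":0,"y":0,"z":0,"rx":0,"ry":0,"rz":0,"grip":0},{"x":0,"y":0,"z":0,"rx":0,"ry":0,"rz":0,"grip":0}]'; python3 h.py
```

```text
time: 18.93
eef_pos: [0.501, 0.0597, 0.0258]
tcp_rot: [0.996, -0.086, 0.0, -0.0]
contact_force: [-1.3, -2.3, -1.3]
opening: -0.002
finger_force: 1.3
t18.93 box xyz [-46.   11.6] 25.8 yawerr 0.0 zax [ 0.001  0.    -1.   ] Fbox [-0.91 -2.47] -1.29 open -0.0
```

```bash
python3 -m creep '[{"x":0,"y":-1,"z":0,"rx":0,"ry":0,"rz":0,"grip":0},{"x":0,"y":-1,"z":0,"rx":0,"ry":0,"rz":0,"grip":0},{"x":0,"y":0,"z":0,"rx":0,"ry":0,"rz":0,"grip":0},{"x":0,"y":0,"z":0,"rx":0,"ry":0,"rz":0,"grip":0},{"x":0,"y":0,"z":0,"rx":0,"ry":0,"rz":0,"grip":0},{"x":0,"y":0,"z":0,"rx":0,"ry":0,"rz":0,"grip":0},{"x":0,"y":0,"z":0,"rx":0,"ry":0,"rz":0,"grip":0},{"x":0,"y":0,"z":0,"rx":0,"ry":0,"rz":0,"grip":0},{"x":0,"y":0,"z":0,"rx":0,"ry":0,"rz":0,"grip":0},{"x":0,"y":0,"z":0,"rx":0,"ry":0,"rz":0,"grip":0}]'; python3 h.py
python3 - <<'E'
from plant import optics
import cv2
cv2.imwrite("pics/wrist5.png",optics.read_camera("wrist")["color"])
E
```

```text
time: 19.77
eef_pos: [0.5013, 0.0617, 0.0259]
tcp_rot: [0.996, -0.086, 0.0, -0.0]
contact_force: [-1.5, -3.8, -0.8]
opening: 0.003
finger_force: 1.1
t19.77 box xyz [-46.1  13.6] 25.9 yawerr 0.01 zax [ 0.001  0.    -1.   ] Fbox [-0.78 -4.02] -0.77 open 0.0
```

View pics/wrist5.png

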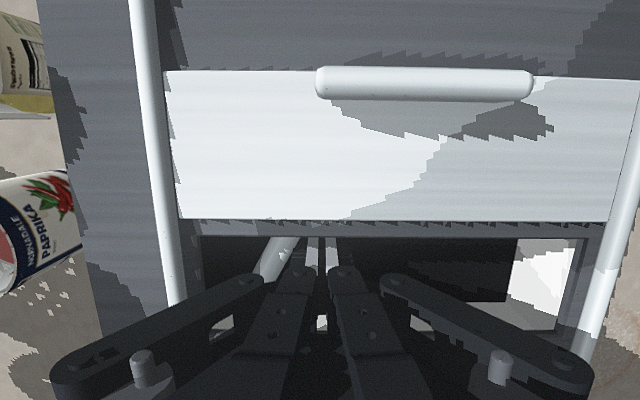

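The lever arm shows at (265–295, 240–280), to the left of the fingers, and has swung to front left. It is still turning.

```bash
python3 -m creep '[{"x":0,"y":-1,"z":0,"rx":0,"ry":0,"rz":0,"grip":0},{"x":0,"y":-1,"z":0,"rx":0,"ry":0,"rz":0,"grip":0},{"x":0,"y":0,"z":0,"rx":0,"ry":0,"rz":0,"grip":0},{"x":0,"y":0,"z":0,"rx":0,"ry":0,"rz":0,"grip":0},{"x":0,"y":0,"z":0,"rx":0,"ry":0,"rz":0,"grip":0},{"x":0,"y":0,"z":0,"rx":0,"ry":0,"rz":0,"grip":0},{"x":0,"y":0,"z":0,"rx":0,"ry":0,"rz":0,"grip":0},{"x":0,"y":0,"z":0,"rx":0,"ry":0,"rz":0,"grip":0},{"x":0,"y":0,"z":0,"rx":0,"ry":0,"rz":0,"grip":0},{"x":0,"y":0,"z":0,"rx":0,"ry":0,"rz":0,"grip":0}]'; python3 h.py
```

```text
time: 20.65
eef_pos: [0.5015, 0.0637, 0.0258]
tcp_rot: [0.996, -0.086, 0.0, -0.0]
contact_force: [-0.0, -3.5, 0.0]
opening: 0.001
finger_force: 1.2
t20.65 box xyz [-46.3  15.6] 25.8 yawerr 0.01 zax [ 0.  0. -1.] Fbox [ 0.56 -3.46] 0.01 open 0.0
```

```bash
python3 -m creep '[{"x":0,"y":-1,"z":0,"rx":0,"ry":0,"rz":0,"grip":0},{"x":0,"y":-1,"z":0,"rx":0,"ry":0,"rz":0,"grip":0},{"x":0,"y":0,"z":0,"rx":0,"ry":0,"rz":0,"grip":0},{"x":0,"y":0,"z":0,"rx":0,"ry":0,"rz":0,"grip":0},{"x":0,"y":0,"z":0,"rx":0,"ry":0,"rz":0,"grip":0},{"x":0,"y":0,"z":0,"rx":0,"ry":0,"rz":0,"grip":0},{"x":0,"y":0,"z":0,"rx":0,"ry":0,"rz":0,"grip":0},{"x":0,"y":0,"z":0,"rx":0,"ry":0,"rz":0,"grip":0},{"x":0,"y":0,"z":0,"rx":0,"ry":0,"rz":0,"grip":0},{"x":0,"y":0,"z":0,"rx":0,"ry":0,"rz":0,"grip":0}]'; python3 h.py
```

```text
time: 21.48
eef_pos: [0.5017, 0.0657, 0.0256]
tcp_rot: [0.996, -0.086, -0.0, -0.0]
contact_force: [0.3, -3.1, -0.4]
opening: -0.005
finger_force: 1.2
t21.48 box xyz [-46.4  17.6] 25.6 yawerr 0.01 zax [-0.  0. -1.] Fbox [ 0.83 -2.96] -0.38 open -0.01
```

```bash
python3 -m creep '[{"x":0,"y":-1,"z":0,"rx":0,"ry":0,"rz":0,"grip":0},{"x":0,"y":-1,"z":0,"rx":0,"ry":0,"rz":0,"grip":0},{"x":0,"y":0,"z":0,"rx":0,"ry":0,"rz":0,"grip":0},{"x":0,"y":0,"z":0,"rx":0,"ry":0,"rz":0,"grip":0},{"x":0,"y":0,"z":0,"rx":0,"ry":0,"rz":0,"grip":0},{"x":0,"y":0,"z":0,"rx":0,"ry":0,"rz":0,"grip":0},{"x":0,"y":0,"z":0,"rx":0,"ry":0,"rz":0,"grip":0},{"x":0,"y":0,"z":0,"rx":0,"ry":0,"rz":0,"grip":0},{"x":0,"y":0,"z":0,"rx":0,"ry":0,"rz":0,"grip":0},{"x":0,"y":0,"z":0,"rx":0,"ry":0,"rz":0,"grip":0}]'; python3 h.py
```

```text
time: 22.32
eef_pos: [0.5019, 0.0663, 0.0257]
tcp_rot: [0.996, -0.085, -0.0, 0.001]
contact_force: [-1.9, -8.1, 1.2]
opening: -0.002
finger_force: 3.5
t22.32 box xyz [-46.3  18.2] 25.7 yawerr 0.07 zax [-0.001 -0.003 -1.   ] Fbox [-0.5  -8.27] 1.21 open -0.0
```

```bash
python3 -m creep '[{"x":0,"y":-1,"z":0,"rx":0,"ry":0,"rz":0,"grip":0},{"x":0,"y":-1,"z":0,"rx":0,"ry":0,"rz":0,"grip":0},{"x":0,"y":0,"z":0,"rx":0,"ry":0,"rz":0,"grip":0},{"x":0,"y":0,"z":0,"rx":0,"ry":0,"rz":0,"grip":0},{"x":0,"y":0,"z":0,"rx":0,"ry":0,"rz":0,"grip":0},{"x":0,"y":0,"z":0,"rx":0,"ry":0,"rz":0,"grip":0},{"x":0,"y":0,"z":0,"rx":0,"ry":0,"rz":0,"grip":0},{"x":0,"y":0,"z":0,"rx":0,"ry":0,"rz":0,"grip":0},{"x":0,"y":0,"z":0,"rx":0,"ry":0,"rz":0,"grip":0},{"x":0,"y":0,"z":0,"rx":0,"ry":0,"rz":0,"grip":0}]'; python3 h.py
```

```text
time: 23.15
eef_pos: [0.5021, 0.0667, 0.0256]
tcp_rot: [0.996, -0.085, -0.001, 0.003]
contact_force: [-3.1, -13.8, 1.5]
opening: -0.001
finger_force: 6.0
t23.15 box xyz [-46.2  18.7] 25.6 yawerr 0.13 zax [-0.002 -0.006 -1.   ] Fbox [ -0.66 -14.15] 1.52 open -0.0
```

The stop is found at about 14 N. I'll hold there.

```bash
python3 -m creep '[{"x":0,"y":0.2,"z":0,"rx":0,"ry":0,"rz":0,"grip":0},{"x":0,"y":0,"z":0,"rx":0,"ry":0,"rz":0,"grip":0},{"x":0,"y":0,"z":0,"rx":0,"ry":0,"rz":0,"grip":0},{"x":0,"y":0,"z":0,"rx":0,"ry":0,"rz":0,"grip":0},{"x":0,"y":0,"z":0,"rx":0,"ry":0,"rz":0,"grip":0},{"x":0,"y":0,"z":0,"rx":0,"ry":0,"rz":0,"grip":0},{"x":0,"y":0,"z":0,"rx":0,"ry":0,"rz":0,"grip":0},{"x":0,"y":0,"z":0,"rx":0,"ry":0,"rz":0,"grip":0},{"x":0,"y":0,"z":0,"rx":0,"ry":0,"rz":0,"grip":0},{"x":0,"y":0,"z":0,"rx":0,"ry":0,"rz":0,"grip":0}]'; python3 h.py
python3 - <<'E'
from plant import ctrl,optics
from h import st
for i in range(3): optics.read_camera("top"); st(ctrl.get_state())
E
```

```text
time: 23.98
eef_pos: [0.502, 0.0667, 0.0256]
tcp_rot: [0.996, -0.085, -0.001, 0.003]
contact_force: [-2.3, -13.2, 1.2]
opening: 0.001
finger_force: 5.7
t23.98 box xyz [-46.2  18.6] 25.6 yawerr 0.12 zax [-0.002 -0.005 -1.   ] Fbox [ -0.05 -13.36] 1.18 open 0.0
t24.03 box xyz [-46.2  18.6] 25.7 yawerr 0.12 zax [-0.002 -0.005 -1.   ] Fbox [  0.07 -13.85] 1.13 open 0.0
t24.08 box xyz [-46.2  18.6] 25.6 yawerr 0.12 zax [-0.002 -0.005 -1.   ] Fbox [  0.05 -14.08] 1.08 open 0.0
t24.13 box xyz [-46.2  18.6] 25.6 yawerr 0.12 zax [-0.002 -0.005 -1.   ] Fbox [  0.02 -13.87] 1.25 open 0.0
```

Held at about 13.7 N for over a second. Now I'll back off, lift out and look.

```bash
python3 -m creep '[{"x":0,"y":3,"z":0,"rx":0,"ry":0,"rz":0,"grip":0},{"x":0,"y":8,"z":0,"rx":0,"ry":0,"rz":0,"grip":0},{"x":0,"y":12,"z":0,"rx":0,"ry":0,"rz":0,"grip":0},{"x":0,"y":10,"z":0,"rx":0,"ry":0,"rz":0,"grip":0},{"x":0,"y":0,"z":-5,"rx":0,"ry":0,"rz":0,"grip":0},{"x":0,"y":0,"z":-15,"rx":0,"ry":0,"rz":0,"grip":0},{"x":0,"y":0,"z":-20,"rx":0,"ry":0,"rz":0,"grip":0},{"x":0,"y":0,"z":-30,"rx":0,"ry":0,"rz":0,"grip":0},{"x":0,"y":0,"z":-30,"rx":0,"ry":0,"rz":0,"grip":0},{"x":-20,"y":0,"z":-15,"rx":0,"ry":0,"rz":0,"grip":0}]'; python3 h.py
python3 -m creep '[{"x":-25,"y":0,"z":0,"rx":0,"ry":0,"rz":0,"grip":0},{"x":-15,"y":0,"z":0,"rx":0,"ry":0,"rz":0,"grip":0},{"x":0,"y":0,"z":0,"rx":0,"ry":0,"rz":0,"grip":0},{"x":0,"y":0,"z":0,"rx":0,"ry":0,"rz":0,"grip":0},{"x":0,"y":0,"z":0,"rx":0,"ry":0,"rz":0,"grip":0},{"x":0,"y":0,"z":0,"rx":0,"ry":0,"rz":0,"grip":0},{"x":0,"y":0,"z":0,"rx":0,"ry":0,"rz":0,"grip":0},{"x":0,"y":0,"z":0,"rx":0,"ry":0,"rz":0,"grip":0},{"x":0,"y":0,"z":0,"rx":0,"ry":0,"rz":0,"grip":0},{"x":0,"y":0,"z":0,"rx":0,"ry":0,"rz":0,"grip":0}]'; python3 h.py
python3 - <<'E'
from plant import optics
import pickle,cv2
d={n:optics.read_camera(n) for n in ["wrist","top"]}
pickle.dump(d,open("d6.pkl","wb"))
cv2.imwrite("pics/wrist6.png",d["wrist"]["color"])
E
```

```text
time: 24.97
eef_pos: [0.4814, 0.0396, 0.1459]
tcp_rot: [0.996, -0.087, 0.005, -0.0]
contact_force: [0.7, 0.3, 1.2]
opening: -0.001
finger_force: 0.0
t24.97 box xyz [-62.  -11.6] 145.9 yawerr -0.05 zax [ 0.01  -0.001 -1.   ] Fbox [0.69 0.42] 1.23 open -0.0
time: 25.8
eef_pos: [0.4378, 0.0471, 0.1406]
tcp_rot: [0.996, -0.086, -0.0, -0.0]
contact_force: [-0.6, -0.1, 1.1]
opening: 0.001
finger_force: 0.0
t25.80 box xyz [-106.1  -11.7] 140.6 yawerr 0.0 zax [-0.  0. -1.] Fbox [-0.53 -0.15] 1.15 open 0.0
```

View pics/wrist6.png

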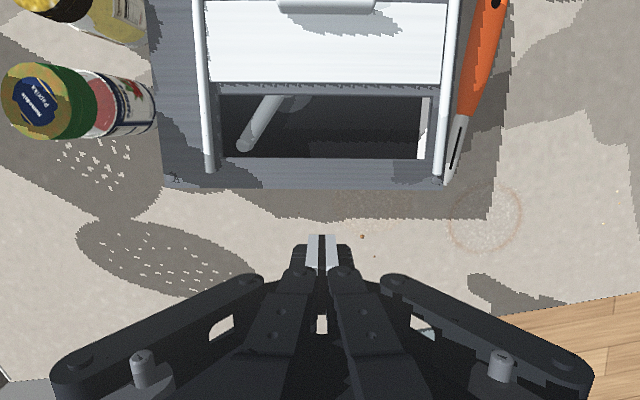

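The lever now points front left, from about (275, 97) to its tip at (245, 148), so it has reached the shut end. The surroundings are undisturbed. Next I'll go behind the tab.

```bash
python3 -m creep '[{"x":20,"y":3,"z":0,"rx":0,"ry":0,"rz":0,"grip":0},{"x":35,"y":0,"z":0,"rx":0,"ry":0,"rz":0,"grip":0},{"x":40,"y":0,"z":0,"rx":0,"ry":0,"rz":0,"grip":0},{"x":38,"y":0,"z":0,"rx":0,"ry":0,"rz":0,"grip":0},{"x":25,"y":0,"z":0,"rx":0,"ry":0,"rz":0,"grip":0},{"x":8,"y":0,"z":0,"rx":0,"ry":0,"rz":0,"grip":0},{"x":0,"y":0,"z":10,"rx":0,"ry":0,"rz":0,"grip":0},{"x":0,"y":0,"z":10,"rx":0,"ry":0,"rz":0,"grip":0},{"x":0,"y":0,"z":10,"rx":0,"ry":0,"rz":0,"grip":0},{"x":0,"y":0,"z":0,"rx":0,"ry":0,"rz":0,"grip":0}]'; python3 h.py
python3 -m creep '[{"x":0,"y":0,"z":6,"rx":0,"ry":0,"rz":0,"grip":0},{"x":0,"y":0,"z":6,"rx":0,"ry":0,"rz":0,"grip":0},{"x":0,"y":0,"z":6,"rx":0,"ry":0,"rz":0,"grip":0},{"x":0,"y":0,"z":6,"rx":0,"ry":0,"rz":0,"grip":0},{"x":0,"y":0,"z":6,"rx":0,"ry":0,"rz":0,"grip":0},{"x":0,"y":0,"z":4,"rx":0,"ry":0,"rz":0,"grip":0},{"x":-2,"y":0,"z":0,"rx":0,"ry":0,"rz":0,"grip":0},{"x":-3,"y":0,"z":0,"rx":0,"ry":0,"rz":0,"grip":0},{"x":-3,"y":0,"z":0,"rx":0,"ry":0,"rz":0,"grip":0},{"x":0,"y":0,"z":0,"rx":0,"ry":0,"rz":0,"grip":0}]'; python3 h.py
```

```text
time: 26.73
eef_pos: [0.5969, 0.0165, 0.1067]
tcp_rot: [0.996, -0.086, -0.004, -0.0]
contact_force: [-1.0, 1.0, -0.3]
opening: -0.007
finger_force: 0.0
t26.73 box xyz [ 55.8 -14.5] 106.7 yawerr 0.03 zax [-0.007  0.001 -1.   ] Fbox [-1.2  0.8] -0.25 open -0.01
time: 27.57
eef_pos: [0.5923, 0.0173, 0.0769]
tcp_rot: [0.996, -0.086, -0.0, -0.0]
contact_force: [0.1, -0.4, 0.2]
opening: 0.001
finger_force: 0.0
t27.57 box xyz [ 51.2 -14.6] 76.9 yawerr 0.02 zax [-0.  0. -1.] Fbox [ 0.22 -0.41] 0.19 open 0.0
```

```bash
python3 -m creep '[{"x":-3,"y":0,"z":0,"rx":0,"ry":0,"rz":0,"grip":0},{"x":-3,"y":0,"z":0,"rx":0,"ry":0,"rz":0,"grip":0},{"x":-4,"y":0,"z":0,"rx":0,"ry":0,"rz":0,"grip":0},{"x":-4,"y":0,"z":0,"rx":0,"ry":0,"rz":0,"grip":0},{"x":-4,"y":0,"z":0,"rx":0,"ry":0,"rz":0,"grip":0},{"x":-4,"y":0,"z":0,"rx":0,"ry":0,"rz":0,"grip":0},{"x":-4,"y":0,"z":0,"rx":0,"ry":0,"rz":0,"grip":0},{"x":-4,"y":0,"z":0,"rx":0,"ry":0,"rz":0,"grip":0},{"x":0,"y":0,"z":0,"rx":0,"ry":0,"rz":0,"grip":0},{"x":0,"y":0,"z":0,"rx":0,"ry":0,"rz":0,"grip":0}]'; python3 h.py
python3 -m creep '[{"x":-4,"y":0,"z":0,"rx":0,"ry":0,"rz":0,"grip":0},{"x":-4,"y":0,"z":0,"rx":0,"ry":0,"rz":0,"grip":0},{"x":-4,"y":0,"z":0,"rx":0,"ry":0,"rz":0,"grip":0},{"x":-3,"y":0,"z":0,"rx":0,"ry":0,"rz":0,"grip":0},{"x":-3,"y":0,"z":0,"rx":0,"ry":0,"rz":0,"grip":0},{"x":-3,"y":0,"z":0,"rx":0,"ry":0,"rz":0,"grip":0},{"x":-3,"y":0,"z":0,"rx":0,"ry":0,"rz":0,"grip":0},{"x":0,"y":0,"z":0,"rx":0,"ry":0,"rz":0,"grip":0},{"x":0,"y":0,"z":0,"rx":0,"ry":0,"rz":0,"grip":0},{"x":0,"y":0,"z":0,"rx":0,"ry":0,"rz":0,"grip":0}]'; python3 h.py
```

```text
time: 28.4
eef_pos: [0.5624, 0.0224, 0.0765]
tcp_rot: [0.996, -0.086, -0.001, 0.0]
contact_force: [0.2, -0.4, 0.1]
opening: 0.001
finger_force: 0.1
t28.40 box xyz [ 20.8 -14.7] 76.5 yawerr 0.03 zax [-0.002 -0.    -1.   ] Fbox [ 0.25 -0.32] 0.05 open 0.0
time: 29.23
eef_pos: [0.539, 0.0264, 0.0765]
tcp_rot: [0.996, -0.086, -0.001, 0.0]
contact_force: [-0.4, -0.2, -0.2]
opening: -0.001
finger_force: 0.0
t29.23 box xyz [ -2.9 -14.8] 76.5 yawerr 0.02 zax [-0.002 -0.    -1.   ] Fbox [-0.38 -0.31] -0.24 open -0.0
```

```bash
python3 -m creep '[{"x":-1,"y":0,"z":0,"rx":0,"ry":0,"rz":0,"grip":0},{"x":-1,"y":0,"z":0,"rx":0,"ry":0,"rz":0,"grip":0},{"x":-1,"y":0,"z":0,"rx":0,"ry":0,"rz":0,"grip":0},{"x":-1,"y":0,"z":0,"rx":0,"ry":0,"rz":0,"grip":0},{"x":0,"y":0,"z":0,"rx":0,"ry":0,"rz":0,"grip":0},{"x":0,"y":0,"z":0,"rx":0,"ry":0,"rz":0,"grip":0},{"x":0,"y":0,"z":0,"rx":0,"ry":0,"rz":0,"grip":0},{"x":0,"y":0,"z":0,"rx":0,"ry":0,"rz":0,"grip":0},{"x":0,"y":0,"z":0,"rx":0,"ry":0,"rz":0,"grip":0},{"x":0,"y":0,"z":0,"rx":0,"ry":0,"rz":0,"grip":0}]'; python3 h.py
```

```text
time: 30.07
eef_pos: [0.5356, 0.027, 0.0767]
tcp_rot: [0.996, -0.086, -0.0, 0.0]
contact_force: [1.7, 0.1, -0.2]
opening: -0.0
finger_force: 0.7
t30.07 box xyz [ -6.4 -14.7] 76.7 yawerr 0.01 zax [-0. -0. -1.] Fbox [1.69 0.38] -0.19 open -0.0
```

```bash
python3 -m creep '[{"x":-1,"y":0,"z":0,"rx":0,"ry":0,"rz":0,"grip":0},{"x":-1,"y":0,"z":0,"rx":0,"ry":0,"rz":0,"grip":0},{"x":-0.5,"y":0,"z":0,"rx":0,"ry":0,"rz":0,"grip":0},{"x":-0.5,"y":0,"z":0,"rx":0,"ry":0,"rz":0,"grip":0},{"x":0,"y":0,"z":0,"rx":0,"ry":0,"rz":0,"grip":0},{"x":0,"y":0,"z":0,"rx":0,"ry":0,"rz":0,"grip":0},{"x":0,"y":0,"z":0,"rx":0,"ry":0,"rz":0,"grip":0},{"x":0,"y":0,"z":0,"rx":0,"ry":0,"rz":0,"grip":0},{"x":0,"y":0,"z":0,"rx":0,"ry":0,"rz":0,"grip":0},{"x":0,"y":0,"z":0,"rx":0,"ry":0,"rz":0,"grip":0}]'; python3 h.py
```

```text
time: 30.9
eef_pos: [0.5326, 0.0276, 0.0767]
tcp_rot: [0.996, -0.086, -0.0, -0.0]
contact_force: [0.7, -0.6, 0.0]
opening: 0.003
finger_force: 0.6
t30.90 box xyz [ -9.4 -14.6] 76.7 yawerr 0.01 zax [-0.  0. -1.] Fbox [ 0.77 -0.5 ] 0.03 open 0.0
```

```bash
python3 -m creep '[{"x":-0.5,"y":0,"z":0,"rx":0,"ry":0,"rz":0,"grip":0},{"x":-0.5,"y":0,"z":0,"rx":0,"ry":0,"rz":0,"grip":0},{"x":-0.5,"y":0,"z":0,"rx":0,"ry":0,"rz":0,"grip":0},{"x":-0.5,"y":0,"z":0,"rx":0,"ry":0,"rz":0,"grip":0},{"x":0,"y":0,"z":0,"rx":0,"ry":0,"rz":0,"grip":0},{"x":0,"y":0,"z":0,"rx":0,"ry":0,"rz":0,"grip":0},{"x":0,"y":0,"z":0,"rx":0,"ry":0,"rz":0,"grip":0},{"x":0,"y":0,"z":0,"rx":0,"ry":0,"rz":0,"grip":0},{"x":0,"y":0,"z":0,"rx":0,"ry":0,"rz":0,"grip":0},{"x":0,"y":0,"z":0,"rx":0,"ry":0,"rz":0,"grip":0}]'; python3 h.py
```

```text
time: 31.73
eef_pos: [0.5314, 0.0278, 0.0768]
tcp_rot: [0.996, -0.086, 0.001, 0.0]
contact_force: [4.7, -0.4, -3.3]
opening: -0.001
finger_force: 2.6
t31.73 box xyz [-10.6 -14.6] 76.8 yawerr 0.0 zax [ 0.002 -0.    -1.   ] Fbox [4.73 0.45] -3.34 open -0.0
```

Stop met at the predicted place. One small further push will confirm it, then I'll withdraw.

```bash
python3 -m creep '[{"x":-0.5,"y":0,"z":0,"rx":0,"ry":0,"rz":0,"grip":0},{"x":-0.5,"y":0,"z":0,"rx":0,"ry":0,"rz":0,"grip":0},{"x":0,"y":0,"z":0,"rx":0,"ry":0,"rz":0,"grip":0},{"x":0,"y":0,"z":0,"rx":0,"ry":0,"rz":0,"grip":0},{"x":0,"y":0,"z":0,"rx":0,"ry":0,"rz":0,"grip":0},{"x":0,"y":0,"z":0,"rx":0,"ry":0,"rz":0,"grip":0},{"x":0,"y":0,"z":0,"rx":0,"ry":0,"rz":0,"grip":0},{"x":0,"y":0,"z":0,"rx":0,"ry":0,"rz":0,"grip":0},{"x":0,"y":0,"z":0,"rx":0,"ry":0,"rz":0,"grip":0},{"x":0,"y":0,"z":0,"rx":0,"ry":0,"rz":0,"grip":0}]'; python3 h.py
python3 -m creep '[{"x":3,"y":0,"z":0,"rx":0,"ry":0,"rz":0,"grip":0},{"x":6,"y":0,"z":0,"rx":0,"ry":0,"rz":0,"grip":0},{"x":8,"y":0,"z":0,"rx":0,"ry":0,"rz":0,"grip":0},{"x":0,"y":0,"z":-5,"rx":0,"ry":0,"rz":0,"grip":0},{"x":0,"y":0,"z":-20,"rx":0,"ry":0,"rz":0,"grip":0},{"x":0,"y":0,"z":-30,"rx":0,"ry":0,"rz":0,"grip":0},{"x":0,"y":0,"z":-30,"rx":0,"ry":0,"rz":0,"grip":0},{"x":-30,"y":0,"z":-20,"rx":0,"ry":0,"rz":0,"grip":0},{"x":-35,"y":0,"z":0,"rx":0,"ry":0,"rz":0,"grip":0},{"x":-30,"y":0,"z":0,"rx":0,"ry":0,"rz":0,"grip":0}]'; python3 h.py
python3 -m creep '[{"x":-15,"y":0,"z":0,"rx":0,"ry":0,"rz":0,"grip":0},{"x":0,"y":0,"z":0,"rx":0,"ry":0,"rz":0,"grip":0},{"x":0,"y":0,"z":0,"rx":0,"ry":0,"rz":0,"grip":0},{"x":0,"y":0,"z":0,"rx":0,"ry":0,"rz":0,"grip":0},{"x":0,"y":0,"z":0,"rx":0,"ry":0,"rz":0,"grip":0},{"x":0,"y":0,"z":0,"rx":0,"ry":0,"rz":0,"grip":0},{"x":0,"y":0,"z":0,"rx":0,"ry":0,"rz":0,"grip":0},{"x":0,"y":0,"z":0,"rx":0,"ry":0,"rz":0,"grip":0},{"x":0,"y":0,"z":0,"rx":0,"ry":0,"rz":0,"grip":0},{"x":0,"y":0,"z":0,"rx":0,"ry":0,"rz":0,"grip":0}]'; python3 h.py
python3 - <<'E'
from plant import optics
import cv2
cv2.imwrite("pics/wrist7.png",optics.read_camera("wrist")["color"])
E
```

```text
time: 32.57
eef_pos: [0.5313, 0.0278, 0.0769]
tcp_rot: [0.996, -0.086, 0.002, 0.0]
contact_force: [7.2, -1.6, -5.5]
opening: 0.004
finger_force: 3.8
t32.57 box xyz [-10.7 -14.6] 76.9 yawerr -0.01 zax [ 0.005 -0.001 -1.   ] Fbox [ 7.35 -0.32] -5.45 open 0.0
time: 33.4
eef_pos: [0.4525, 0.0416, 0.1839]
tcp_rot: [0.996, -0.086, 0.001, -0.0]
contact_force: [-0.4, -0.0, 0.9]
opening: 0.0
finger_force: 0.0
t33.40 box xyz [-90.7 -14.6] 183.9 yawerr 0.01 zax [ 0.002 -0.    -1.   ] Fbox [-0.35 -0.06] 0.94 open 0.0
time: 34.23
eef_pos: [0.4382, 0.044, 0.1816]
tcp_rot: [0.996, -0.086, -0.0, -0.0]
contact_force: [0.1, 1.1, -0.2]
opening: 0.001
finger_force: 0.0
t34.23 box xyz [-105.2  -14.7] 181.6 yawerr 0.0 zax [-0.  0. -1.] Fbox [-0.12  1.08] -0.22 open 0.0
```

View pics/wrist7.png

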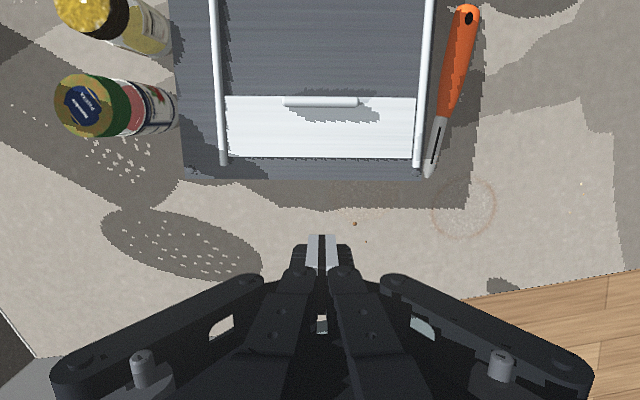

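The shutter fully covers the slot at (225–415, 97–157). The jars and peeler are in place and the robot is clear.

```bash
python3 -c "from plant import sign_off; print(sign_off())"
```

```text
the job is handed in; nothing more can be done
None
```

The job is handed in: I opened the shutter to its stop, turned the lever clockwise to its stop and held it at about 13–14 N for over a second, then pushed the shutter back to its shut stop. No force reading on the box went above about 14.2 N, the last picture shows the jars and peeler in place (the bowl was not in view), and it took about 34 s.

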